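# Stop the trim saw and unload the cut stone

### The job

The cut on the trim saw is finished. Stop the saw by pressing the long red stop bar fully down near its middle, so that both ends go down evenly, hold it there for half a second and let it come up again; then draw the feed sled, with the turquoise block riding on it, all the way out to the front end of its travel. Lift the block off and set it down gently on its base, well inside the white tray, leaving the sled drawn out, without hitting the clear blade guard and leaving the other things on the bench where they are.

Things in the scene. Friction and masses are not known exactly. Their poses are not given: they have to be found in the camera images.
- saw: Trim saw: pale green tank 250 mm wide, steel table plate on top, 120 mm above the bench, x = 30 to 420 mm; fixed. Origin: on the bench under the middle of the stop bar; +x runs from the front (robot side) to the back, y left, z up. The upright blade (y = -20 mm, 64 mm over the table) is wholly under the guard. A motor box, 98 mm high, reaches to y = -170 mm at x = 290 to 400 mm.
- guard: Clear plastic blade guard with a dark steel rim, over the rear half of the saw table, fixed, open to the front. Same origin and axes as the saw: it covers x = 220 to 412 mm, y = -67 to 109 mm, and its top is 198 mm above the bench (200 with rim), its inside roof 194 mm. It must not be hit.
- bar_mid (a point): Middle of the flat top of the red stop bar, 252 mm long (along the saw's y), 32 mm wide, 12 mm thick, black rubber wraps near both ends, across the front of the saw; its top stands 105 mm above the bench at rest. Axes as the saw's while the bar is up.
- bar_end_left (a point): Left (+y) end of the stop bar's top, 126 mm from the middle.
- bar_end_right (a point): Right (-y) end of the stop bar's top, 126 mm from the middle.
- stop_bar (a joint): Downward swing of the stop bar on its two 85 mm arms: 0 = up, 0.165 rad = fully down against its stop (14 mm lower). Spring-loaded: about 4.5 N to start it, 12 N to hold it at the bottom; it springs up when let go.
- bar_skew (a joint): How crooked the stop bar lies (rad): 0 = both ends level, 0.01 = ends 2.5 mm different in height; positive = left end higher. Sprung to 0; it tips by about 0.008 rad when pressed with 12 N 10 mm off the middle.
- sled (a joint): Travel of the feed sled (m) towards the front of the saw (the saw's -x): 0 = fully in under the guard, 0.130 = fully drawn out against its stop. Starts between 0 and 0.02. It slides with about 2 N of friction and stays where it is left.
- sled_handle (a point): Centre of the sled's upright black round handle, 26 mm in diameter, 40 mm high, 175 mm above the bench (top at 195 mm), at the front of the sled and at the saw's y = 33 mm; it moves with the sled and is 35 mm in front of the guard with the sled fully in. The sled is a grey plate 12 mm thick, 94 mm wide, on the saw table.
- sled_bed (a point): Middle of the sled's bed, on its top face, 132 mm above the bench; the block stands there between two low aluminium lips 8 mm high, 48 mm in front of and behind this point. It moves with the sled, 103.5 mm behind the handle along the saw's +x. With the sled fully out it is 62 mm in front of the guard.
- stone_center (a point): Centre of the turquoise block, 60 mm long (its x, roughly along the saw's x), 42 mm wide (its y, between two flat sawn upright sides) and 40 mm high, flat base, chipped upper corners, dark veins, 0.2 to 0.35 kg. It stands loose on the sled's bed; its z points up.
- burr_rack: Bystander: wooden block 150 x 50 mm with carving burrs standing in it, 102 mm high in all, on the other side of the saw from the tray; origin under its centre.
- stub_tub: Bystander: small red tub, 76 mm across, 55 mm high, with worn burrs sticking out to 95 mm; on the bench to the right of the saw; origin under its centre.
- handpiece: Bystander: blue carving handpiece, 145 mm long with its bit, lying along its x on a black rest, 34 mm high; on the bench to the left of the saw; origin under its rest.
- offcut: Bystander: thin turquoise offcut 50 x 32 x 12 mm lying flat on the saw table, right of the sled; origin under its centre.
- tray: White tray. Origin: under its centre, on the bench; its inner floor is 4 mm higher. It is 170 mm long (its x), 140 mm wide (its y) and 28 mm high outside, with 4 mm walls, fixed on the bench beside the saw, on its left or its right.
Not all that is in view belongs to the job. Of the things that look like the tray, take the one that is farthest from the robot's base at the start.

How it is judged:
By the outcome, as a careful person would: the job done as asked, in the order asked, and still so for the second after the job is handed in, with the robot touching nothing.
It also fails if it takes over 67 s, if anything falls off the work surface, if the arm or the gripper's body presses on something with over 40 N, if the wrist force passes 120 N, or if a joint passes its speed limit or range.

### The arm

A 6-joint arm with a two-finger parallel gripper is mounted at the origin on the work surface. World frame = base frame: x ahead of the robot, y to its left, z up, the work surface at z = 0. Lengths are in m, angles in rad, forces in N, time in s.
With the tool pointing down it reaches from about 0.4 to 0.825 m from the base axis. Payload 7 kg.
Tool frame: the origin (TCP) lies midway between the tips of the shut fingers; the grasp point (between the pads) lies 19 mm behind it (ctrl.pinch_z is the distance from the TCP to the grasp point, in m); z points along the fingers, y is the direction in which the jaws open and shut (so a half turn about z gives the same grasp; the last joint's range is limited). The gripper opens to 85 mm and grips with 20 to 120 N. Pads are 22 mm wide; open, the fingers measure 114 mm over their backs; the gripper's body (76 mm by 85 mm) begins 54 mm behind the grasp point. The pads swing forward as they close: fully open they stand 13 mm farther back than shut.
Start: joints at [-0.816, 0.359, 0.012, 0, -1.224, -0.288], TCP at [0.304, -0.603, 0.231] pointing down, gripper open.
Joint ranges: [-3.07, 3.07], [-1.43, 2.12], [-1.02, 1.25], [-3.03, 1.67], [-3.05, -0], [-3.03, 3.03]. Speed limits (rad/s): [2.39, 2.39, 3.01, 3.14, 3.14, 3.14].

### API

Orientations are given as a 3x3 rotation matrix whose columns are the frame's x, y, z axes.
In Python, from rig import ctrl gives the robot as it stands.
- The arm moves only by the tool apply_moves, never from a script. Its argument "increments" is a list of rows, each a list of 7 numbers: the shift along the world's x, y, z in mm, then the turn, a rotation vector about the world's x, y, z in rad, then the finger opening in mm, from 0 to 85.4. A call has 1 to 8 rows; each row shifts and turns the commanded pose from where the row before left it; what a row does not reach is not made up. A row lasts 1/12 s, in which the tool goes at most 41.7 mm and 7.16 degrees, less where a joint would pass 70% of its speed; a pose out of reach is approached as far as the arm can. A call with a gripper value outside its range is refused whole. The fingers move at their own pace and stop on an object; the grip force is fixed at half the most. Time passes only in rows, so rows that do not move let the fingers close. It gives the time, the measured TCP pose, the force and the opening at its end, in the units of the state.
- ctrl.state(): the state, without advancing time (a new reading comes with each control period).
- ctrl.read_camera(name): name is "side" or "top" or "wrist"; returns a dict with "pixels" (420x560x3 uint8, red, green, blue), "fx", "fy", "cx", "cy" (pixels), "rvec" (rotation vector, rad) and "tvec" (3), from world to camera coordinates, as OpenCV has them. Camera axes: x right, y down, z forward; pixel columns grow to the right and rows downward; lengths in m; the calibration is good to about 2 mm. A picture is of the moment at which its call begins. There is no depth.
- ctrl.job_done(): hands the job in, once; it reports no verdict.
The state is a dict: "time_s": time; "q": joint angles; "dq": joint speeds; "effort": joint torques, N m; "ee_pos": TCP position; "tcp_rot": TCP orientation; "wrist_force": force on the tool from outside, world axes, zero at the start; "ft_torque": the same for the moment, N m; "width": opening from 0.0 (shut) to 1.0 (fully open).
Only numpy, scipy, OpenCV 4.12 (cv2) and the standard library are available. Lean on these libraries where they do the work, as an engineer would, in place of code of your own. Each camera call takes 0.05 s, during which the arm holds its last target.

## Working session

There is one attempt and no reset: what is moved stays moved. The work goes in short steps, Python scripts to look and compute and a tool call to move; the robot and the scene stay as the last step left them, time stands still between calls to the robot, and variables do not carry over. Pictures are saved under pics/ and viewed, and the job is handed in when it is done.

Besides the shell and the picture viewer there is one more tool, called as name([rows], argument=value, ...), one row to a line, values as JSON. apply_moves: Moves the arm, as the interface text tells. Its arguments: {"type":"object","properties":{"increments":{"type":"array"}},"required":["increments"]}

```bash
mkdir -p pics; ls; python3 - <<'E'
from rig import ctrl
import cv2
for n in ["side","top","wrist"]:
    r=ctrl.read_camera(n)
    cv2.imwrite(f"pics/{n}0.png",r["pixels"][:,:,::-1])
    print(n,r["fx"],r["fy"],r["cx"],r["cy"],r["rvec"],r["tvec"])
print(ctrl.state())
E
```

```text
pics
side 400.1472166016372 400.1472166016372 277.8737320448734 212.73133476661837 [ 2.00033726 -0.75942349  0.46377801] [-0.35184897  0.26379119  0.65497852]
top 454.7225781916421 454.7225781916421 279.0293451371271 209.0403791261795 [ 2.185462   -2.19545     0.06009292] [0.02808837 0.5069356  1.12280356]
wrist 292.82410980144937 292.82410980144937 281.961712340567 213.21768698709033 [-1.55660676 -2.52521499 -0.3725393 ] [ 0.6729775  -0.03868249  0.37918855]
{'time_s': 0.15, 'q': array([-8.15923057e-01,  3.59237212e-01,  1.12735510e-02, -2.19172001e-04,
       -1.22409643e+00, -2.88108271e-01]), 'dq': array([-1.66192309e-03, -2.44440270e-03,  2.19766537e-03,  1.83675085e-03,
        3.10652263e-04,  1.25338417e-06]), 'effort': array([-2.57538886e-03, -5.83875525e+01,  2.93652374e+01,  6.94050148e+00,
       -4.24508602e-03, -1.50006207e-05]), 'ee_pos': array([ 0.30356148, -0.60249093,  0.23057753]), 'tcp_rot': array([[-8.93062219e-01, -4.49932617e-01, -7.15783590e-04],
       [-4.49933157e-01,  8.93061603e-01,  1.06170742e-03],
       [ 1.61542044e-04,  1.27022555e-03, -9.99999180e-01]]), 'wrist_force': array([ 0.24227003,  0.46641641, -0.29637903]), 'ft_torque': array([ 0.04450329,  0.01601116, -0.0289546 ]), 'width': 0.997098462152048}
```

View pics/side0.png

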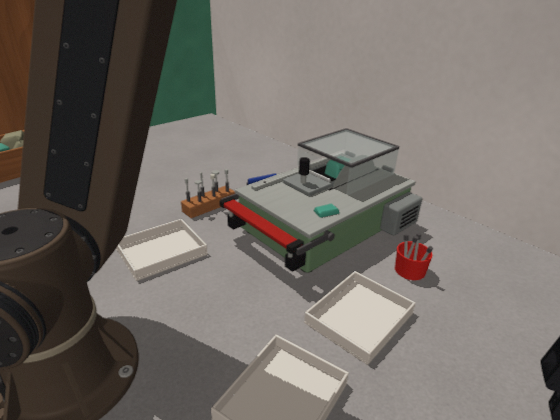

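View pics/top0.png

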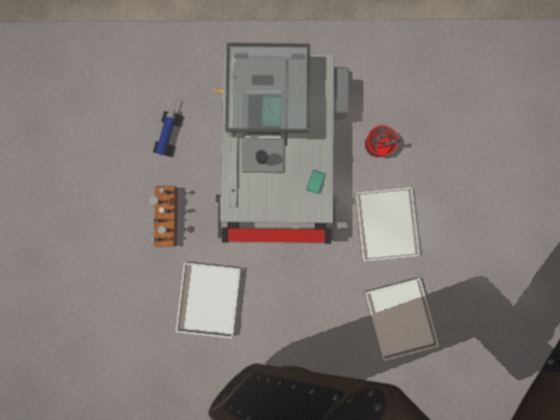

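View pics/wrist0.png

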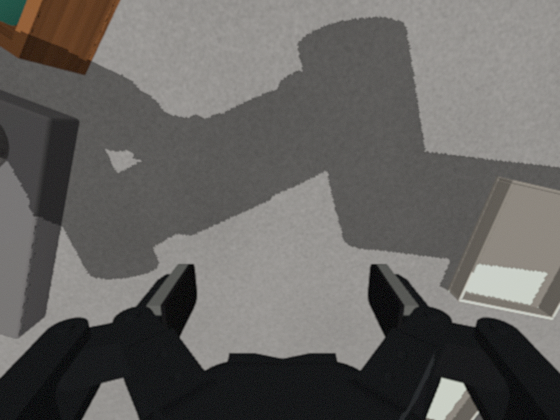

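The top view shows the bar at about (277,235), the handle at (263,156), the block at (272,110) and the candidate far tray at (388,224). I'll enlarge these for exact positions.

```bash
python3 - <<'E'
import cv2
im=cv2.imread("pics/top0.png")
cv2.imwrite("pics/c1.png",cv2.resize(im[30:150,215:355],None,fx=5.7,fy=5,interpolation=cv2.INTER_CUBIC)[:600,:800])
cv2.imwrite("pics/c1.png",cv2.resize(im[40:160,210:350],None,fx=5,fy=5,interpolation=cv2.INTER_CUBIC))
cv2.imwrite("pics/c2.png",cv2.resize(im[130:250,210:350],None,fx=5,fy=5,interpolation=cv2.INTER_CUBIC))
cv2.imwrite("pics/c3.png",cv2.resize(im[170:270,340:440],None,fx=6,fy=6,interpolation=cv2.INTER_CUBIC))
s=cv2.imread("pics/side0.png")
cv2.imwrite("pics/c4.png",cv2.resize(s[120:270,215:425],None,fx=3.8,fy=3.8,interpolation=cv2.INTER_CUBIC))
E
```

```text
(no output)
```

View pics/c1.png

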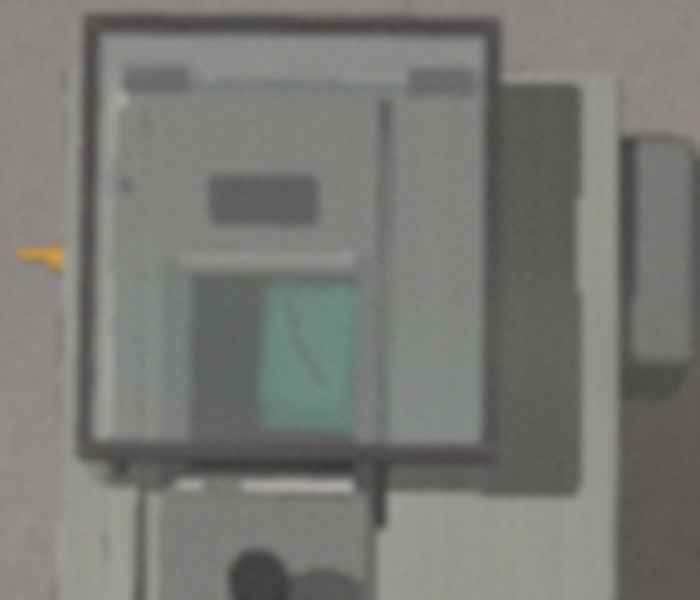

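View pics/c2.png

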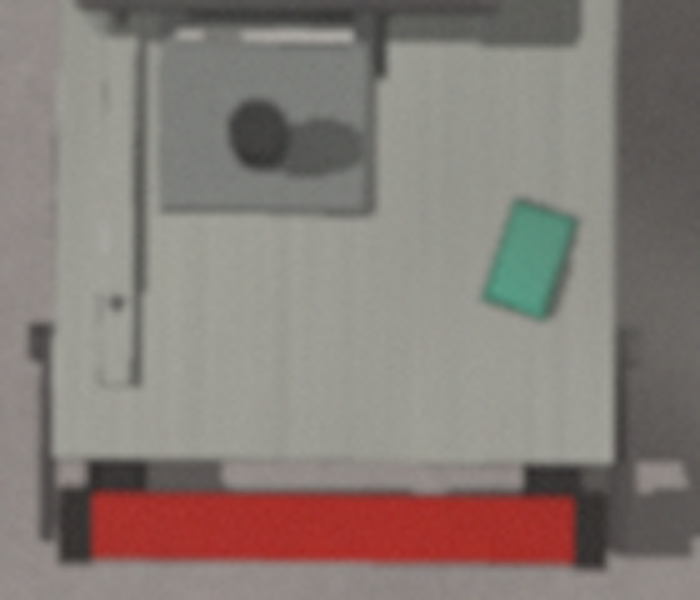

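View pics/c3.png

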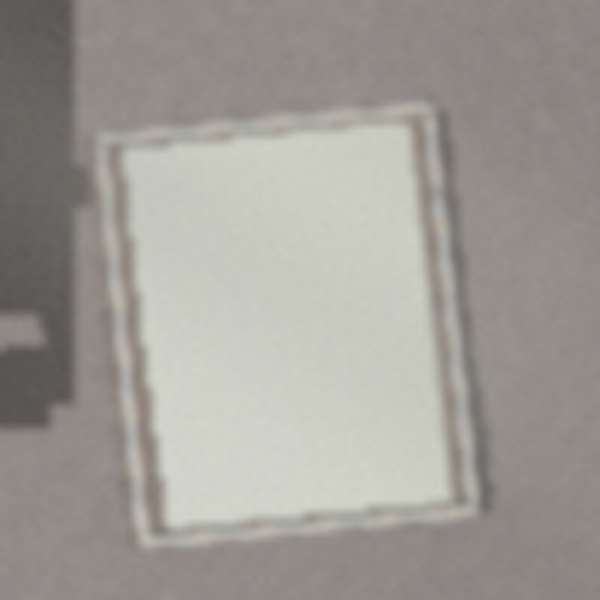

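View pics/c4.png

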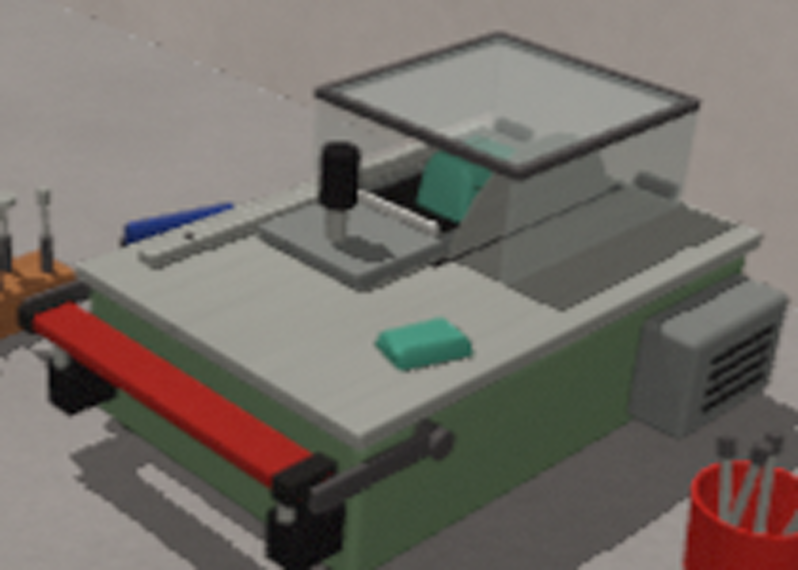

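The crops show the bar's outer corners (c2: 60,490 to 605,567), the handle's top (258,130), and the block under the guard (c1: x 260–357, y 280–430). The tray's rim corners are (98,135), (435,103), (478,512) and (145,546) in c3.

```bash
cat > h.py <<'E'
import numpy as np, cv2
def cam(r):
    R=cv2.Rodrigues(np.array(r["rvec"]))[0]; K=np.array([[r["fx"],0,r["cx"]],[0,r["fy"],r["cy"]],[0,0,1]])
    return K,R,np.array(r["tvec"])
def plane(r,uv,z):
    K,R,t=cam(r); c=-R.T@t
    out=[]
    for u,v in uv:
        d=R.T@np.linalg.solve(K,[u,v,1]); out.append(c+d*(z-c[2])/d[2])
    return np.array(out)
def proj(r,P):
    K,R,t=cam(r); return cv2.projectPoints(np.array(P,float).reshape(-1,1,3),np.array(r["rvec"]),np.array(r["tvec"]),K,None)[0][:,0]
def crop(pts,off,s): return (np.array(pts)+.5)/s-.5+np.array(off)
E
python3 - <<'E'
from rig import ctrl
from h import *
np.set_printoptions(precision=4,suppress=True)
r=ctrl.read_camera("top")
K,R,t=cam(r); print("cam",-R.T@t)
c2=(210,130);c1=(210,40)
bar=plane(r,crop([(60,489),(605,491),(605,567),(60,563)],c2,5),.105); print("bar",bar,bar.mean(0))
red=plane(r,crop([(90,492),(575,494),(575,563),(90,559)],c2,5),.105); print("red",red,red.mean(0))
tab=plane(r,crop([(52,460),(615,462)],c2,5),.12); print("table front",tab)
g=plane(r,crop([(83,15),(500,21),(497,460),(78,459)],c1,5),.2); print("guard",g,g.mean(0))
h=plane(r,crop([(258,128)],c2,5),.195); print("handle",h)
b=plane(r,crop([(265,280),(357,284),(355,433),(258,428)],c1,5),.172); print("block",b,b.mean(0))
sp=plane(r,crop([(162,210),(372,212)],c2,5),.132); print("sled front",sp)
T=plane(r,crop([(98,135),(435,103),(478,512),(145,546)],(340,170),6),.028); print("tray",T,T.mean(0))
for e in (T[1]-T[2],T[0]-T[3]): print(np.arctan2(e[1],e[0]))
off=plane(r,crop([(520,198),(578,220),(545,320),(485,300)],c2,5),.132); print("offcut",off)
# yaw of saw estimates
for e in (bar[0]-bar[1],bar[3]-bar[2],tab[0]-tab[1],g[0]-g[1],g[3]-g[2],sp[0]-sp[1]): print("yaw",np.arctan2(-e[0],e[1]))
for p in [(180,298),(390,300),(400,390)]: print(plane(r,[(p)],.028)) if 0 else None
print([np.linalg.norm(plane(r,[p],.0)[0][:2]) for p in [(210,300),(388,224),(401,319)]])
E
```

```text
cam [0.4411 0.0224 1.1504]
bar [[ 0.4602  0.1577  0.105 ]
 [ 0.4581 -0.0927  0.105 ]
 [ 0.4233 -0.0923  0.105 ]
 [ 0.4262  0.1576  0.105 ]] [0.442  0.0325 0.105 ]
red [[ 0.4587  0.1439  0.105 ]
 [ 0.4568 -0.0789  0.105 ]
 [ 0.4252 -0.0786  0.105 ]
 [ 0.428   0.1438  0.105 ]] [0.4422 0.0325 0.105 ]
table front [[ 0.473   0.1594  0.12  ]
 [ 0.471  -0.0958  0.12  ]]
guard [[ 0.8536  0.1367  0.2   ]
 [ 0.8499 -0.0417  0.2   ]
 [ 0.66   -0.0389  0.2   ]
 [ 0.6613  0.1384  0.2   ]] [0.7562 0.0486 0.2   ]
handle [[0.6111 0.0625 0.195 ]]
block [[0.7466 0.0601 0.172 ]
 [0.7446 0.0199 0.172 ]
 [0.6787 0.0211 0.172 ]
 [0.6811 0.0633 0.172 ]] [0.7127 0.0411 0.172 ]
sled front [[0.5852 0.1085 0.132 ]
 [0.5838 0.0138 0.132 ]]
tray [[ 0.5475 -0.1649  0.028 ]
 [ 0.5601 -0.3041  0.028 ]
 [ 0.3918 -0.3181  0.028 ]
 [ 0.3786 -0.1817  0.028 ]] [ 0.4695 -0.2422  0.028 ]
0.08292629718260615
0.0992176622614331
offcut [[ 0.5898 -0.0529  0.132 ]
 [ 0.5797 -0.0789  0.132 ]
 [ 0.5346 -0.0637  0.132 ]
 [ 0.5437 -0.0368  0.132 ]]
yaw -0.008188219840686822
yaw -0.011733587252440319
yaw -0.008115338037367336
yaw -0.020600256593869784
yaw -0.007634924491521174
yaw -0.014508906027178258
[np.float64(0.34430397238137933), np.float64(0.5309838344201963), np.float64(0.36136893747715804)]
```

Saw origin is about (0.442, 0.0325) with yaw −0.01. The sled is about 16 mm out, and the far right tray (0.53 m from base) is the target. Now I'll go above the bar's middle, turning the jaws along y with the fingers shut.

apply_moves([
  [0,0,10,0,0,-0.119,40],
  [17,40,0,0,0,-0.119,0],
  [17,36,0,0,0,-0.119,0],
  [17,36,0,0,0,-0.119,0],
  [17,36,0,0,0,0,0],
  [17,36,0,0,0,0,0],
  [17,36,0,0,0,0,0],
  [17,36,0,0,0,0,0],
])

```text
time_s: 0.87
ee_pos: [0.4222, -0.347, 0.2413]
tcp_rot: [[-1.0, 0.008, 0.0], [0.008, 1.0, 0.0], [-0.0, 0.0, -1.0]]
wrist_force: [1.0, -0.5, -0.5]
width: 0.004
```

apply_moves([
  [10,38,0,0,0,0,0],
  [10,38,0,0,0,0,0],
  [9,38,0,0,0,0,0],
  [0,38,0,0,0,0,0],
  [0,38,0,0,0,0,0],
  [0,38,0,0,0,0,0],
  [0,38,0,0,0,0,0],
  [0,38,0,0,0,0,0],
])

```text
time_s: 1.53
ee_pos: [0.4504, -0.0431, 0.2415]
tcp_rot: [[-1.0, 0.008, 0.001], [0.008, 1.0, 0.0], [-0.001, 0.0, -1.0]]
wrist_force: [1.0, -0.0, 0.1]
width: 0.001
```

apply_moves([
  [-4,38,0,0,0,0,0],
  [-4,37,0,0,0,0,0],
  [0,0,-35,0,0,0,0],
  [0,0,-35,0,0,0,0],
  [0,0,-30,0,0,0,0],
  [0,0,0,0,0,0,0],
])

```text
time_s: 2.03
ee_pos: [0.4391, 0.0292, 0.1365]
tcp_rot: [[-1.0, 0.008, -0.008], [0.008, 1.0, -0.003], [0.008, -0.003, -1.0]]
wrist_force: [-1.0, -0.3, -0.5]
width: 0.001
```

```bash
python3 - <<'E'
from rig import ctrl
from h import *
np.set_printoptions(precision=4,suppress=True)
print(ctrl.state()["ee_pos"],ctrl.state()["wrist_force"])
for n in ["side","top","wrist"]:
    r=ctrl.read_camera(n); im=r["pixels"][:,:,::-1].copy()
    K,R,t=cam(r); print(n,-R.T@t)
    if n=="wrist": cv2.imwrite("pics/w1.png",im)
    else:
        for y in (-.126,0,.126):
            p=proj(r,[[.442+.01*y,.0325+y,.105]])[0]; cv2.circle(im,tuple(int(round(a)) for a in p),2,(0,255,255),-1)
        a={"side":(215,120,425,280),"top":(200,130,360,260)}[n]
        cv2.imwrite(f"pics/{n}1.png",cv2.resize(im[a[1]:a[3],a[0]:a[2]],None,fx=3.7,fy=3.7,interpolation=cv2.INTER_CUBIC))
E
```

```text
[0.4391 0.0292 0.1365] [-0.9511 -0.2565 -0.4762]
side [-0.0388 -0.5456  0.5685]
top [0.4411 0.0224 1.1504]
wrist [0.3696 0.0323 0.2846]
```

View pics/side1.png

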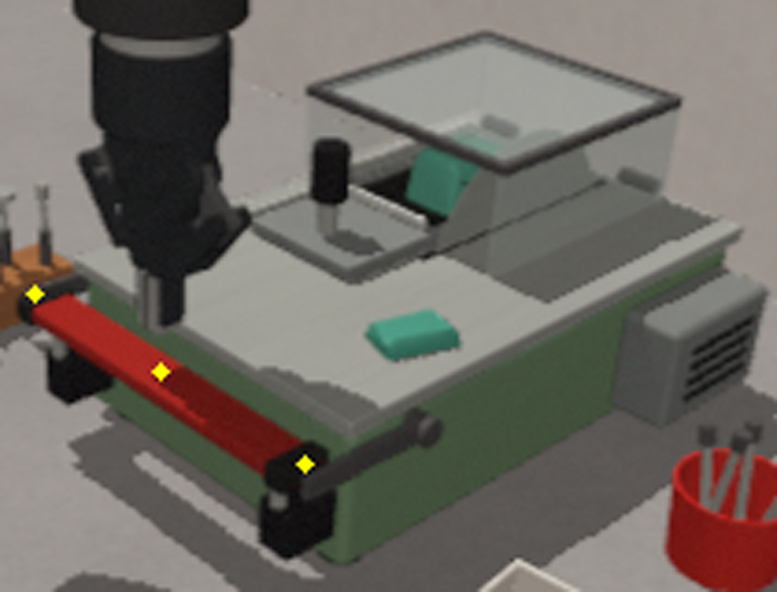

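View pics/w1.png

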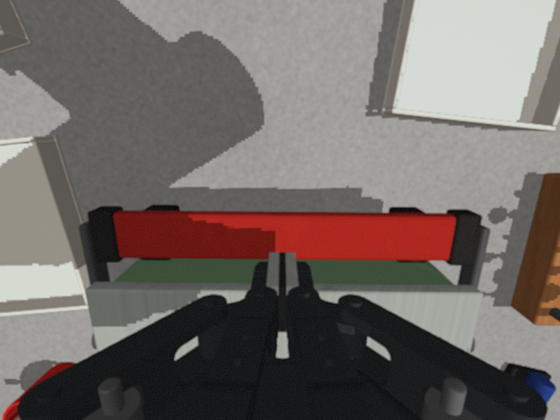

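Both views agree: the yellow marks lie on the bar, and in the wrist view the bar spans columns 88–480 with the fingers at 283. I'll let the arm settle and cross-check with the wrist camera.

apply_moves([
  [0,0,0,0,0,0,0],
  [0,0,0,0,0,0,0],
  [0,0,0,0,0,0,0],
])

```text
time_s: 2.43
ee_pos: [0.4437, 0.0303, 0.1427]
tcp_rot: [[-1.0, 0.008, 0.002], [0.008, 1.0, 0.001], [-0.002, 0.001, -1.0]]
wrist_force: [1.1, -0.6, 0.4]
width: -0.003
```

```bash
python3 - <<'E'
from rig import ctrl
from h import *
np.set_printoptions(precision=4,suppress=True)
r=ctrl.read_camera("wrist"); s=ctrl.state(); print(s["ee_pos"],s["wrist_force"],s["tcp_rot"])
im=r["pixels"][:,:,::-1]
cv2.imwrite("pics/w2.png",im)
hsv=cv2.cvtColor(im,cv2.COLOR_BGR2HSV)
m=((hsv[...,0]<8)|(hsv[...,0]>172))&(hsv[...,1]>180)&(hsv[...,2]>80)
m[320:]=0
xs=np.where(m[205:265].sum(0)>20)[0]; print(xs.min(),xs.max())
for u in (88,480): print(plane(r,[(u,225)],.105))
print(plane(r,[(xs.min(),230),(xs.max(),230)],.105).mean(0))
for v in (212,261): print(plane(r,[(284,v)],.105))
E
```

```text
[0.4435 0.0303 0.1424] [-0.0247 -0.6474  0.4065] [[-1.      0.0082  0.002 ]
 [ 0.0082  1.      0.001 ]
 [-0.0019  0.001  -1.    ]]
116 451
[[ 0.4317 -0.0944  0.105 ]]
[[0.4341 0.1612 0.105 ]]
[0.4364 0.033  0.105 ]
[[0.4241 0.0334 0.105 ]]
[[0.4587 0.0332 0.105 ]]
```

View pics/w2.png

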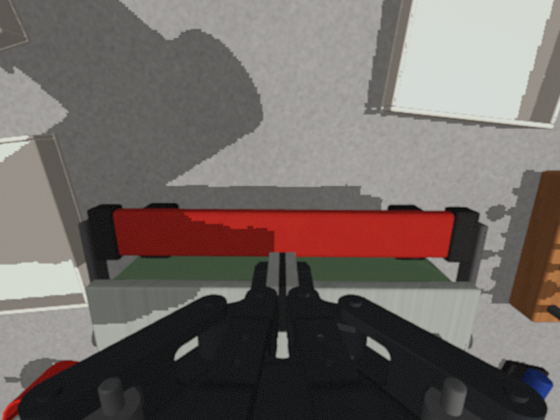

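Wrist and top views agree on the bar's middle, at about (0.4415, 0.0328). I'll correct by (−2, +2.5) mm and come down to just above it.

apply_moves([
  [-2,2.5,-10,0,0,0,0],
  [0,0,-10,0,0,0,0],
  [0,0,-9,0,0,0,0],
  [0,0,-4,0,0,0,0],
  [0,0,0,0,0,0,0],
  [0,0,0,0,0,0,0],
  [0,0,0,0,0,0,0],
  [0,0,0,0,0,0,0],
])

```text
time_s: 3.15
ee_pos: [0.4412, 0.0328, 0.1088]
tcp_rot: [[-1.0, 0.008, 0.001], [0.008, 1.0, 0.0], [-0.001, 0.0, -1.0]]
wrist_force: [0.0, -0.0, 0.1]
width: -0.002
```

apply_moves([
  [0,0,-2,0,0,0,0],
  [0,0,-2,0,0,0,0],
  [0,0,-2,0,0,0,0],
  [0,0,-2,0,0,0,0],
  [0,0,0,0,0,0,0],
  [0,0,0,0,0,0,0],
])

```text
time_s: 3.65
ee_pos: [0.4409, 0.0328, 0.1006]
tcp_rot: [[-1.0, 0.008, 0.0], [0.008, 1.0, 0.0], [-0.0, 0.0, -1.0]]
wrist_force: [-3.0, 1.5, 7.6]
width: -0.0
```

apply_moves([
  [0,0,-2,0,0,0,0],
  [0,0,-2,0,0,0,0],
  [0,0,-2,0,0,0,0],
  [0,0,-2,0,0,0,0],
  [0,0,-1.5,0,0,0,0],
  [0,0,0,0,0,0,0],
])

```text
time_s: 4.15
ee_pos: [0.4409, 0.0328, 0.0918]
tcp_rot: [[-1.0, 0.007, 0.0], [0.007, 1.0, -0.0], [-0.0, -0.0, -1.0]]
wrist_force: [-7.1, 1.6, 17.1]
width: 0.005
```

apply_moves([
  [0,0,-1,0,0,0,0],
  [0,0,0,0,0,0,0],
  [0,0,0,0,0,0,0],
])

```text
time_s: 4.4
ee_pos: [0.441, 0.0328, 0.0915]
tcp_rot: [[-1.0, 0.007, 0.001], [0.007, 1.0, -0.0], [-0.001, -0.0, -1.0]]
wrist_force: [-10.6, 2.2, 26.0]
width: 0.004
```

At the stop: force jumped to 26 N with no further travel. I'll hold and look at the ends.

apply_moves([
  [0,0,0,0,0,0,0],
  [0,0,0,0,0,0,0],
  [0,0,0,0,0,0,0],
  [0,0,0,0,0,0,0],
  [0,0,0,0,0,0,0],
  [0,0,0,0,0,0,0],
])

```text
time_s: 4.9
ee_pos: [0.441, 0.0328, 0.0915]
tcp_rot: [[-1.0, 0.007, 0.001], [0.007, 1.0, 0.0], [-0.001, 0.0, -1.0]]
wrist_force: [-11.0, 1.6, 26.4]
width: 0.001
```

```bash
python3 - <<'E'
from rig import ctrl
from h import *
for n in ["side","wrist"]:
    r=ctrl.read_camera(n); im=r["pixels"][:,:,::-1].copy()
    if n=="side": cv2.imwrite("pics/s3.png",cv2.resize(im[120:280,215:425],None,fx=3.7,fy=3.7,interpolation=cv2.INTER_CUBIC))
    else: cv2.imwrite("pics/w3.png",im)
s=ctrl.state(); print(s["ee_pos"],s["wrist_force"],s["ft_torque"])
E
```

```text
[0.44101807 0.03275602 0.0915101 ] [-11.49558902   2.0767241   25.24864983] [ 0.65832428  3.77851362 -0.01805296]
```

View pics/s3.png

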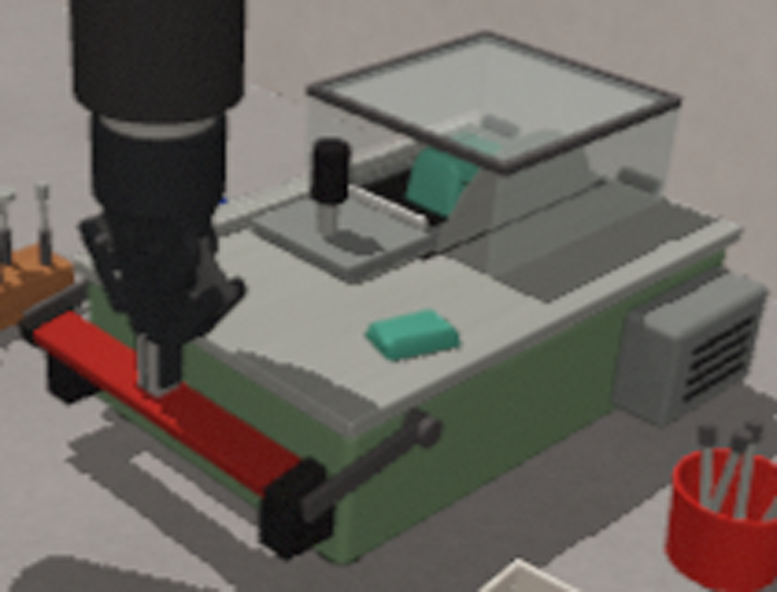

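View pics/w3.png

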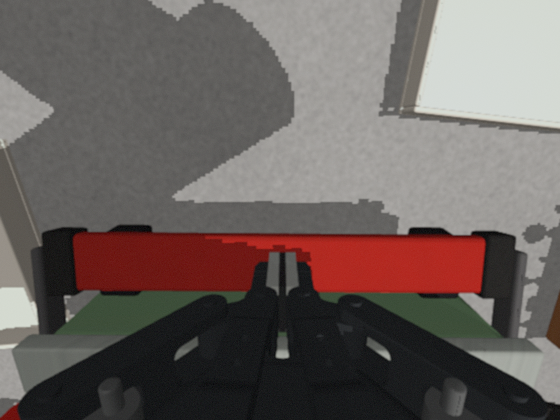

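The bar is fully and evenly down (both ends level in the two views) and has been held for over 0.9 s. I'll release it and go above the handle.

apply_moves([
  [0,0,4,0,0,0,0],
  [0,0,6,0,0,0,0],
  [0,0,10,0,0,0,0],
  [0,0,25,0,0,0,60],
  [0,0,35,0,0,0,60],
  [0,0,35,0,0,0,60],
  [0,0,30,0,0,0,60],
  [20,8,10,0,0,0,60],
])

```text
time_s: 5.67
ee_pos: [0.4607, 0.0403, 0.25]
tcp_rot: [[-1.0, 0.008, 0.006], [0.008, 1.0, 0.003], [-0.006, 0.003, -1.0]]
wrist_force: [0.4, 0.2, -0.9]
width: 0.699
```

apply_moves([
  [30,8,0,0,0,0,60],
  [30,8,0,0,0,0,60],
  [30,7,0,0,0,0,60],
  [0,0,0,0,0,0,60],
  [0,0,0,0,0,0,60],
  [0,0,0,0,0,0,60],
])

```text
time_s: 6.17
ee_pos: [0.5504, 0.0635, 0.244]
tcp_rot: [[-1.0, 0.008, -0.002], [0.008, 1.0, -0.001], [0.002, -0.001, -1.0]]
wrist_force: [0.0, -0.5, 0.7]
width: 0.699
```

```bash
python3 - <<'E'
from rig import ctrl
from h import *
for n in ["side","wrist"]:
    r=ctrl.read_camera(n); im=r["pixels"][:,:,::-1].copy()
    if n=="side": cv2.imwrite("pics/s4.png",cv2.resize(im[120:280,215:425],None,fx=3.7,fy=3.7,interpolation=cv2.INTER_CUBIC))
    else:
        for p in ([.6111,.0637,.195],[.6111,.0625,.195]):
            u=proj(r,p)[0]; print(u); cv2.circle(im,tuple(int(round(a)) for a in u),2,(0,255,255),-1)
        cv2.imwrite("pics/w4.png",im)
s=ctrl.state(); print(s["ee_pos"],s["wrist_force"],s["time_s"])
E
```

```text
[281.00821074 309.267269  ]
[279.43180561 309.27833356]
[0.55012534 0.06342995 0.24479861] [-0.51735204  0.07718452 -0.19598301] 6.2667
```

View pics/s4.png

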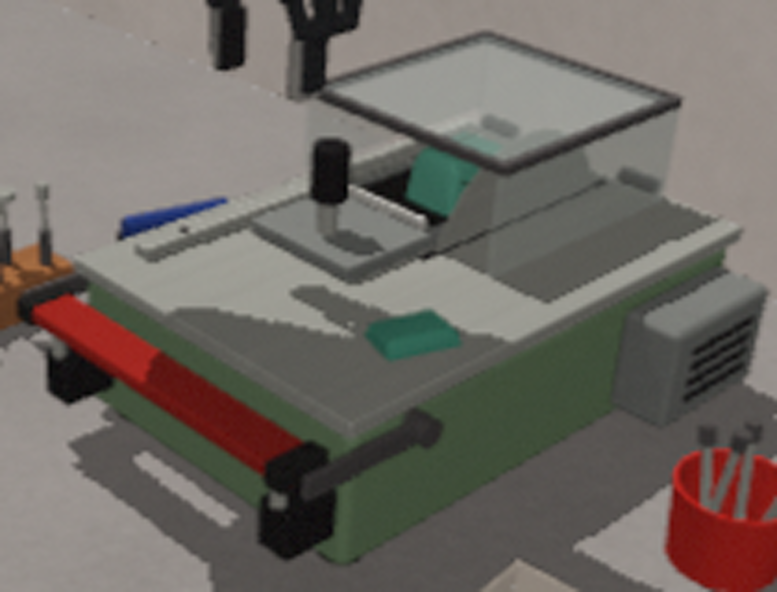

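View pics/w4.png

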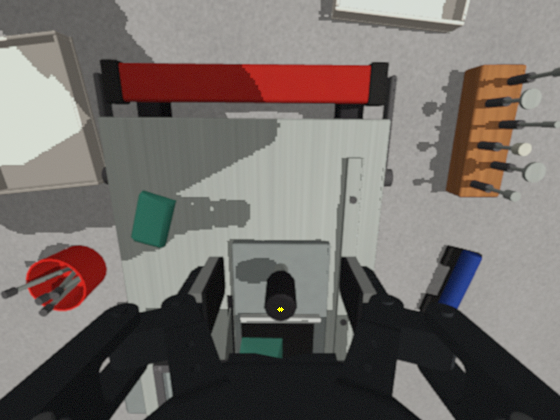

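The bar has sprung back up, and the handle's top, centre about (281,307), matches the estimate (0.611, 0.0637). I'll move over it and down.

apply_moves([
  [20,0,0,0,0,0,60],
  [20,0,0,0,0,0,60],
  [20,0,0,0,0,0,60],
  [0,0,0,0,0,0,60],
  [0,0,0,0,0,0,60],
  [0,0,-20,0,0,0,60],
  [0,0,-20,0,0,0,60],
  [0,0,-20,0,0,0,60],
])

```text
time_s: 6.93
ee_pos: [0.6099, 0.0637, 0.1851]
tcp_rot: [[-1.0, 0.008, 0.002], [0.008, 1.0, 0.001], [-0.002, 0.001, -1.0]]
wrist_force: [-0.0, 0.5, 0.1]
width: 0.699
```

apply_moves([
  [0,0,-15,0,0,0,60],
  [0,0,-9,0,0,0,60],
  [0,0,0,0,0,0,60],
  [0,0,0,0,0,0,60],
])

```text
time_s: 7.27
ee_pos: [0.6106, 0.0636, 0.1615]
tcp_rot: [[-1.0, 0.007, 0.0], [0.007, 1.0, -0.0], [-0.0, -0.0, -1.0]]
wrist_force: [0.2, 0.8, 0.4]
width: 0.704
```

apply_moves([
  [0,0,0,0,0,0,36],
  [0,0,0,0,0,0,30],
  [0,0,0,0,0,0,27],
  [0,0,0,0,0,0,24],
  [0,0,0,0,0,0,20],
  [0,0,0,0,0,0,20],
])

```text
time_s: 7.77
ee_pos: [0.6113, 0.0615, 0.1626]
tcp_rot: [[-1.0, 0.008, 0.001], [0.008, 1.0, -0.003], [-0.001, -0.003, -1.0]]
wrist_force: [-0.3, -9.2, 6.3]
width: 0.285
```

The handle is gripped (opening about 24 mm). A side force of −9 N says it sits 2 mm further right, so I'll relax that way and draw out.

apply_moves([
  [0,-2,0.5,0,0,0,20],
  [-1,0,0,0,0,0,20],
  [-2,0,0,0,0,0,20],
  [-4,0,0,0,0,0,20],
  [-6,0.1,0,0,0,0,20],
  [-6,0.1,0,0,0,0,20],
  [-6,0.1,0,0,0,0,20],
  [-6,0.1,0,0,0,0,20],
])

```text
time_s: 8.43
ee_pos: [0.5808, 0.062, 0.1626]
tcp_rot: [[-1.0, 0.007, 0.003], [0.007, 1.0, -0.0], [-0.003, -0.0, -1.0]]
wrist_force: [2.7, -3.7, 6.7]
width: 0.288
```

apply_moves([
  [-7,0,0,0,0,0,20],
  [-7,0.1,0,0,0,0,20],
  [-7,0,0,0,0,0,20],
  [-7,0.1,0,0,0,0,20],
  [-7,0,0,0,0,0,20],
  [-7,0.1,0,0,0,0,20],
  [-7,0,0,0,0,0,20],
  [-7,0.1,0,0,0,0,20],
])

```text
time_s: 9.1
ee_pos: [0.5249, 0.0629, 0.1626]
tcp_rot: [[-1.0, 0.007, 0.003], [0.007, 1.0, 0.001], [-0.003, 0.001, -1.0]]
wrist_force: [1.9, -0.9, 6.1]
width: 0.288
```

apply_moves([
  [-5,0,0,0,0,0,20],
  [-4,0.1,0,0,0,0,20],
  [-3,0,0,0,0,0,20],
  [-2,0,0,0,0,0,20],
  [-1,0,0,0,0,0,20],
  [0,0,0,0,0,0,20],
])

```text
time_s: 9.6
ee_pos: [0.5097, 0.0631, 0.1626]
tcp_rot: [[-1.0, 0.007, 0.003], [0.007, 1.0, 0.001], [-0.003, 0.001, -1.0]]
wrist_force: [0.0, 0.6, 7.5]
width: 0.286
```

apply_moves([
  [-2,0,0,0,0,0,20],
  [-3,0,0,0,0,0,20],
  [-3,0,0,0,0,0,20],
  [-2,0,0,0,0,0,20],
  [-1,0,0,0,0,0,20],
  [0,0,0,0,0,0,20],
])

```text
time_s: 10.1
ee_pos: [0.4989, 0.0633, 0.1626]
tcp_rot: [[-1.0, 0.007, 0.003], [0.007, 1.0, 0.001], [-0.003, 0.001, -1.0]]
wrist_force: [0.5, 0.7, 8.0]
width: 0.286
```

apply_moves([
  [-1,0,0,0,0,0,20],
  [-1,0,0,0,0,0,20],
  [-1,0,0,0,0,0,20],
  [0,0,0,0,0,0,20],
])

```text
time_s: 10.43
ee_pos: [0.4973, 0.0633, 0.1626]
tcp_rot: [[-1.0, 0.007, 0.005], [0.007, 1.0, 0.001], [-0.005, 0.001, -1.0]]
wrist_force: [7.9, -1.4, 1.3]
width: 0.289
```

apply_moves([
  [-1,0,0,0,0,0,20],
  [-1,0,0,0,0,0,20],
  [0,0,0,0,0,0,20],
])

```text
time_s: 10.68
ee_pos: [0.4973, 0.0634, 0.1626]
tcp_rot: [[-1.0, 0.006, 0.009], [0.006, 1.0, 0.001], [-0.009, 0.001, -1.0]]
wrist_force: [18.8, -5.4, -6.9]
width: 0.283
```

Against the stop (19 N, no movement). I'll relieve the load, let go, and go up.

apply_moves([
  [1,0,0,0,0,0,20],
  [1,0,0,0,0,0,20],
  [0,0,0,0,0,0,30],
  [0,0,0,0,0,0,45],
  [0,0,0,0,0,0,60],
  [0,0,0,0,0,0,60],
  [0,0,0,0,0,0,60],
  [0,0,10,0,0,0,60],
])

```text
time_s: 11.35
ee_pos: [0.4935, 0.0622, 0.1699]
tcp_rot: [[-1.0, 0.008, -0.003], [0.008, 1.0, -0.001], [0.003, -0.001, -1.0]]
wrist_force: [-0.3, -0.1, -0.4]
width: 0.7
```

apply_moves([
  [0,0,20,0,0,0,60],
  [0,0,25,0,0,0,60],
  [0,0,25,0,0,0,60],
  [0,0,0,0,0,0,72],
  [0,0,0,0,0,0,72],
  [0,0,0,0,0,0,72],
])

```text
time_s: 11.85
ee_pos: [0.4945, 0.0625, 0.2414]
tcp_rot: [[-1.0, 0.008, 0.0], [0.008, 1.0, 0.0], [-0.0, 0.0, -1.0]]
wrist_force: [-0.5, 0.5, -1.2]
width: 0.847
```

```bash
python3 - <<'E'
from rig import ctrl
from h import *
for n in ["side","top","wrist"]:
    r=ctrl.read_camera(n); im=r["pixels"][:,:,::-1].copy()
    if n=="side": cv2.imwrite("pics/s5.png",cv2.resize(im[120:280,215:425],None,fx=3.7,fy=3.7,interpolation=cv2.INTER_CUBIC))
    elif n=="top": cv2.imwrite("pics/t5.png",cv2.resize(im[40:160,210:350],None,fx=5,fy=5,interpolation=cv2.INTER_CUBIC))
    else: cv2.imwrite("pics/w5.png",im)
s=ctrl.state(); print(s["ee_pos"],s["wrist_force"],s["time_s"])
E
```

```text
[0.49434918 0.06234988 0.24054109] [ 0.12302823 -0.45948361  0.00473534] 12.0
```

View pics/s5.png

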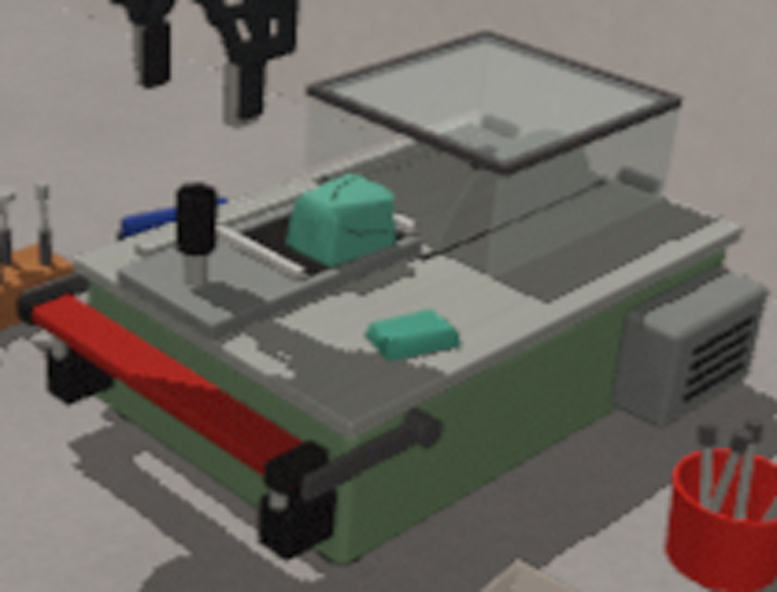

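View pics/t5.png

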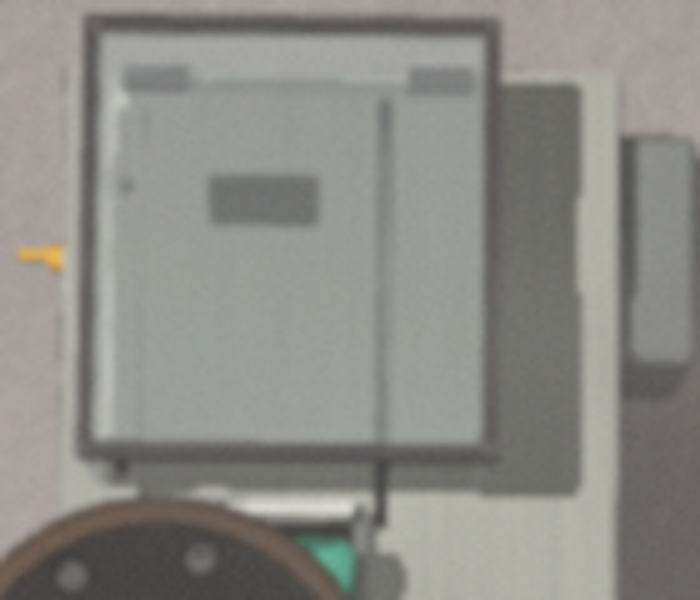

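View pics/w5.png

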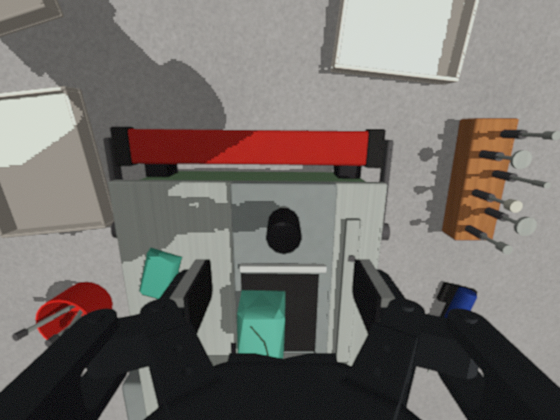

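The sled is out and the block is on the bed (wrist view about (262,325)), but the arm hides it from above. I'll move aside for a clean measurement.

apply_moves([
  [-15,-20,5,0,0,0,72],
  [-15,-38,5,0,0,0,72],
  [-15,-38,5,0,0,0,72],
  [-15,-38,0,0,0,0,72],
  [0,-25,0,0,0,0,72],
  [0,0,0,0,0,0,72],
])

```text
time_s: 12.5
ee_pos: [0.4335, -0.0996, 0.256]
tcp_rot: [[-1.0, 0.011, -0.001], [0.011, 1.0, -0.001], [0.001, -0.001, -1.0]]
wrist_force: [-0.6, -0.2, -0.1]
width: 0.843
```

```bash
python3 - <<'E'
from rig import ctrl
from h import *
r=ctrl.read_camera("top"); im=r["pixels"][:,:,::-1].copy()
cv2.imwrite("pics/top6.png",im)
cv2.imwrite("pics/t6.png",cv2.resize(im[100:220,210:310],None,fx=5,fy=5,interpolation=cv2.INTER_CUBIC))
s=ctrl.state(); print(s["ee_pos"],s["wrist_force"],s["time_s"])
E
```

```text
[ 0.43405522 -0.09830181  0.25590842] [0.230083   0.34178279 0.23847787] 12.55
```

View pics/t6.png

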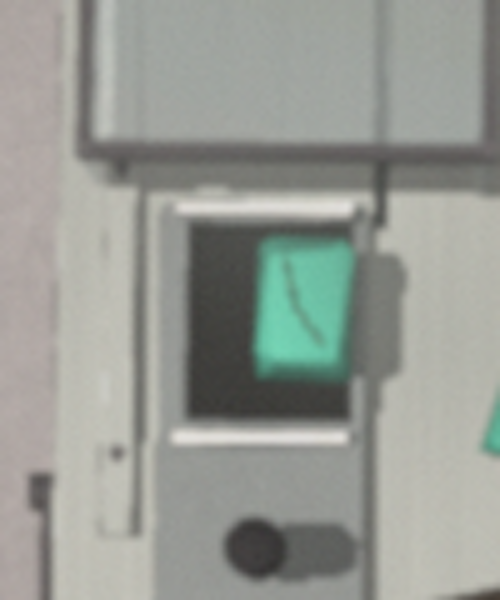

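The crop shows the block's outline running from (262,236)/(253,378) on the left to (357,238)/(348,376) on the right.

```bash
python3 - <<'E'
from rig import ctrl
from h import *
np.set_printoptions(precision=4,suppress=True)
r=ctrl.read_camera("top"); o=(210,100)
for z in (.165,.150):
    b=plane(r,crop([(262,238),(357,238),(348,376),(253,378)],o,5),z); print(z,b,b.mean(0))
    for e in (b[0]-b[3],b[1]-b[2]): print("yaw",np.arctan2(e[1],e[0]))
print("top rear",plane(r,crop([(310,238)],o,5),.170),"bottom front",plane(r,crop([(300,380)],o,5),.14))
l=plane(r,crop([(180,209),(355,212),(350,437),(172,437)],o,5),.14); print("lips",l)
print("handle",plane(r,crop([(254,547)],o,5),.195))
print(ctrl.state()["ee_pos"],ctrl.state()["time_s"])
E
```

```text
0.165 [[0.6341 0.062  0.165 ]
 [0.6338 0.0204 0.165 ]
 [0.5731 0.0246 0.165 ]
 [0.5724 0.066  0.165 ]] [0.6034 0.0433 0.165 ]
yaw -0.06589830231822792
yaw -0.06922117301468012
0.15 [[0.637  0.0626 0.15  ]
 [0.6368 0.0204 0.15  ]
 [0.5751 0.0247 0.15  ]
 [0.5744 0.0667 0.15  ]] [0.6058 0.0436 0.15  ]
yaw -0.06589830231822788
yaw -0.06922117301468014
top rear [[0.633  0.0409 0.17  ]] bottom front [[0.5748 0.0461 0.14  ]]
lips [[0.6523 0.0998 0.14  ]
 [0.6505 0.0212 0.14  ]
 [0.5491 0.0239 0.14  ]
 [0.5494 0.1034 0.14  ]]
handle [[0.4969 0.0644 0.195 ]]
[ 0.4344 -0.0973  0.2558] 12.6
```

The block's centre is about (0.6035, 0.0434) with yaw about −0.06, and the handle at x = 0.497 confirms the sled is fully out. I'll approach from above.

apply_moves([
  [10,10,0,0,0,-0.026,72],
  [25,20,0,0,0,-0.026,72],
  [25,22,0,0,0,0,72],
  [25,22,0,0,0,0,72],
  [25,22,0,0,0,0,72],
  [25,22,0,0,0,0,72],
  [24,15,0,0,0,0,72],
  [10,7,0,0,0,0,72],
])

```text
time_s: 13.27
ee_pos: [0.6061, 0.0469, 0.2546]
tcp_rot: [[-0.998, 0.057, -0.002], [0.057, 0.998, -0.001], [0.002, -0.001, -1.0]]
wrist_force: [0.3, -0.0, -0.4]
width: 0.846
```

apply_moves([
  [0,0,0,0,0,0,72],
  [0,0,0,0,0,0,72],
  [0,0,-15,0,0,0,72],
  [0,0,-15,0,0,0,72],
  [0,0,0,0,0,0,72],
  [0,0,0,0,0,0,72],
  [0,0,0,0,0,0,72],
])

```text
time_s: 13.85
ee_pos: [0.6038, 0.0434, 0.2274]
tcp_rot: [[-0.998, 0.06, 0.001], [0.06, 0.998, -0.0], [-0.001, 0.0, -1.0]]
wrist_force: [-0.1, -0.2, -0.2]
width: 0.845
```

```bash
python3 - <<'E'
from rig import ctrl
from h import *
for n in ["side","wrist"]:
    r=ctrl.read_camera(n); im=r["pixels"][:,:,::-1].copy()
    if n=="side": cv2.imwrite("pics/s7.png",cv2.resize(im[120:280,215:425],None,fx=3.7,fy=3.7,interpolation=cv2.INTER_CUBIC))
    else: cv2.imwrite("pics/w7.png",im)
s=ctrl.state(); print(s["ee_pos"],s["tcp_rot"],s["wrist_force"],s["time_s"])
E
```

```text
[0.60419701 0.0435367  0.22764902] [[-9.98207675e-01  5.98170643e-02  1.83187626e-03]
 [ 5.98179555e-02  9.98209208e-01  4.35547266e-04]
 [-1.80254260e-03  5.44345716e-04 -9.99998227e-01]] [-0.17320265 -0.24549557 -0.60788101] 13.95
```

View pics/s7.png

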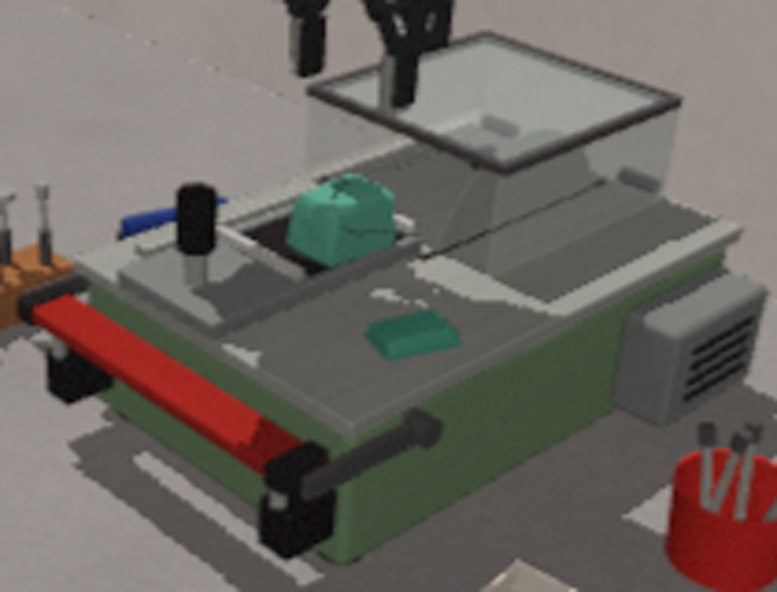

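View pics/w7.png

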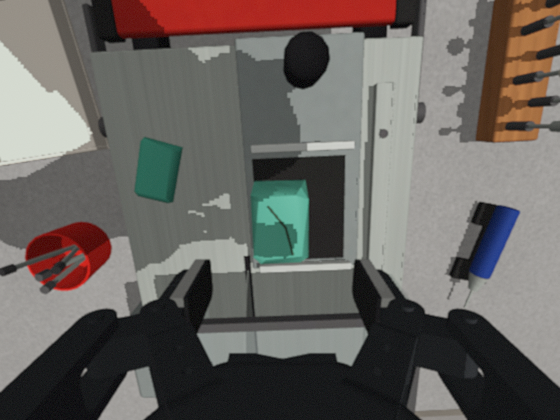

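The block is centred between the jaws (column 280 against 282) and square to them. I'll go down and grip.

apply_moves([
  [0,0,-20,0,0,0,72],
  [0,0,-20,0,0,0,72],
  [0,0,-20,0,0,0,72],
  [0,0,-14,0,0,0,72],
  [0,0,-8,0,0,0,72],
  [0,0,0,0,0,0,72],
  [0,0,0,0,0,0,72],
])

```text
time_s: 14.53
ee_pos: [0.6043, 0.0436, 0.145]
tcp_rot: [[-0.998, 0.06, 0.001], [0.06, 0.998, -0.0], [-0.001, -0.0, -1.0]]
wrist_force: [0.5, 0.4, -0.8]
width: 0.842
```

apply_moves([
  [0,0,-3,0,0,0,60],
  [0,0,0,0,0,0,52],
  [0,0,0,0,0,0,47],
  [0,0,0,0,0,0,42],
  [0,0,0,0,0,0,38],
  [0,0,0,0,0,0,36],
  [0,0,0,0,0,0,36],
])

```text
time_s: 15.12
ee_pos: [0.6044, 0.0435, 0.1422]
tcp_rot: [[-0.998, 0.06, 0.001], [0.06, 0.998, 0.0], [-0.001, 0.0, -1.0]]
wrist_force: [-0.6, -1.2, 5.2]
width: 0.481
```

Gripped at about 41 mm. Lifting.

apply_moves([
  [0,0,2,0,0,0,30],
  [0,0,4,0,0,0,30],
  [0,0,8,0,0,0,30],
  [0,0,15,0,0,0,30],
  [0,0,20,0,0,0,30],
  [0,0,20,0,0,0,30],
  [0,0,12,0,0,0,30],
  [0,0,0,0,0,0,30],
])

```text
time_s: 15.78
ee_pos: [0.6053, 0.0439, 0.2259]
tcp_rot: [[-0.998, 0.059, 0.005], [0.059, 0.998, 0.001], [-0.005, 0.002, -1.0]]
wrist_force: [0.6, -0.1, -1.3]
width: 0.479
```

```bash
python3 - <<'E'
from rig import ctrl
from h import *
for n in ["side"]:
    r=ctrl.read_camera(n); im=r["pixels"][:,:,::-1].copy()
    cv2.imwrite("pics/s8.png",cv2.resize(im[100:280,215:425],None,fx=3.3,fy=3.3,interpolation=cv2.INTER_CUBIC))
s=ctrl.state(); print(s["ee_pos"],s["wrist_force"],s["width"],s["time_s"])
E
```

```text
[0.60447867 0.04387373 0.22379146] [-1.0508689   0.85106784 -3.34622342] 0.48221344779526354 15.8333
```

View pics/s8.png

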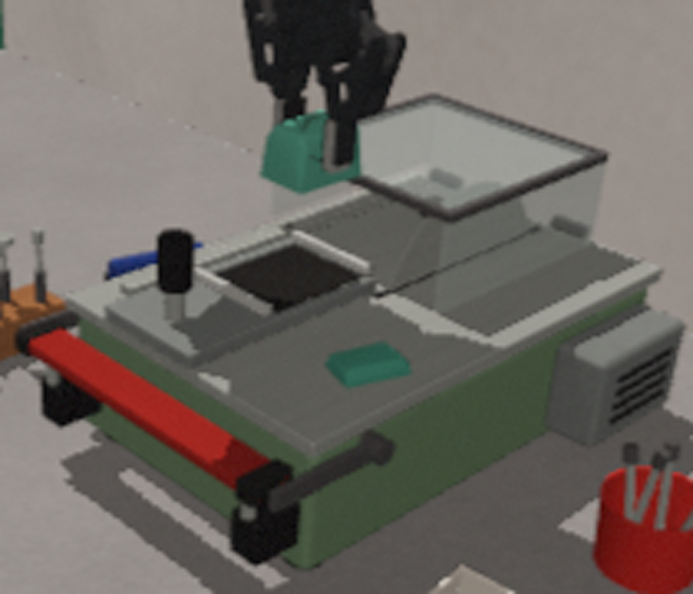

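The block is held level (about 3 N weight) and the sled stayed put. Carrying it to the tray.

apply_moves([
  [-6,-8,5,0,0,0,30],
  [-11,-20,5,0,0,0.05,30],
  [-13,-28,0,0,0,0.05,30],
  [-13,-28,0,0,0,0.05,30],
  [-13,-28,0,0,0,0,30],
  [-13,-28,0,0,0,0,30],
  [-13,-28,0,0,0,0,30],
  [-13,-28,0,0,0,0,30],
])

```text
time_s: 16.5
ee_pos: [0.5068, -0.1537, 0.2313]
tcp_rot: [[-0.996, -0.09, -0.002], [-0.09, 0.996, 0.0], [0.002, 0.0, -1.0]]
wrist_force: [0.9, -0.1, -1.6]
width: 0.48
```

apply_moves([
  [-13,-28,0,0,0,0,30],
  [-13,-28,0,0,0,0,30],
  [-10,-22,0,0,0,0,30],
  [-4,-12,0,0,0,0,30],
  [0,0,-10,0,0,0,30],
  [0,0,-20,0,0,0,30],
  [0,0,-20,0,0,0,30],
  [0,0,-20,0,0,0,30],
])

```text
time_s: 17.17
ee_pos: [0.4678, -0.242, 0.1604]
tcp_rot: [[-0.996, -0.089, -0.001], [-0.089, 0.996, 0.001], [0.001, 0.001, -1.0]]
wrist_force: [-0.3, 0.3, -1.9]
width: 0.482
```

apply_moves([
  [0,0,-20,0,0,0,30],
  [0,0,-20,0,0,0,30],
  [0,0,-15,0,0,0,30],
  [0,0,-5,0,0,0,30],
  [0,0,0,0,0,0,30],
  [0,0,0,0,0,0,30],
  [0,0,0,0,0,0,30],
])

```text
time_s: 17.75
ee_pos: [0.4695, -0.2425, 0.1031]
tcp_rot: [[-0.996, -0.09, 0.001], [-0.09, 0.996, -0.0], [-0.001, -0.0, -1.0]]
wrist_force: [0.3, 0.7, -2.5]
width: 0.482
```

```bash
python3 - <<'E'
from rig import ctrl
from h import *
for n in ["side","top","wrist"]:
    r=ctrl.read_camera(n); im=r["pixels"][:,:,::-1].copy()
    cv2.imwrite(f"pics/{n}9.png",im)
s=ctrl.state(); print(s["ee_pos"],s["tcp_rot"],s["wrist_force"],s["width"],s["time_s"])
E
```

```text
[ 0.4694256  -0.24248786  0.10323366] [[-9.95930872e-01 -9.01038123e-02  1.73258131e-03]
 [-9.01044029e-02  9.95932290e-01 -2.65717774e-04]
 [-1.70159148e-03 -4.20749738e-04 -9.99998464e-01]] [-0.24848628 -0.08705215 -1.73323136] 0.48030022107548037 17.9
```

View pics/side9.png

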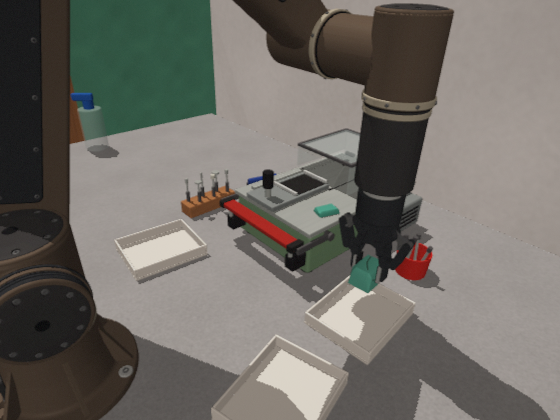

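View pics/wrist9.png

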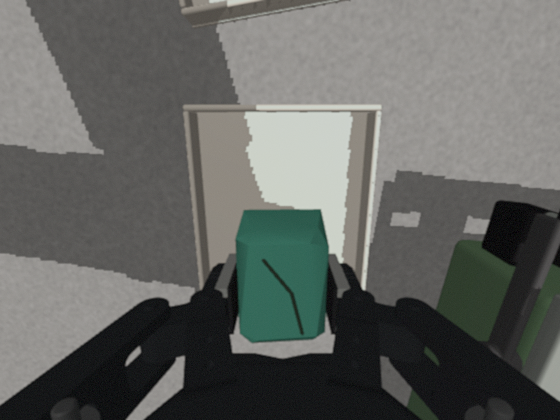

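The block hangs square over the tray's middle (tray rim columns 186–380 in the wrist view, block 237–328). Lowering.

apply_moves([
  [0,0,-15,0,0,0,30],
  [0,0,-20,0,0,0,30],
  [0,0,-18,0,0,0,30],
  [0,0,-14,0,0,0,30],
  [0,0,-9,0,0,0,30],
  [0,0,-5,0,0,0,30],
  [0,0,0,0,0,0,30],
  [0,0,0,0,0,0,30],
])

```text
time_s: 18.57
ee_pos: [0.4693, -0.2425, 0.0218]
tcp_rot: [[-0.996, -0.09, 0.001], [-0.09, 0.996, -0.0], [-0.001, -0.0, -1.0]]
wrist_force: [-0.5, 0.2, -1.9]
width: 0.483
```

apply_moves([
  [0,0,-1.5,0,0,0,30],
  [0,0,-1.5,0,0,0,30],
  [0,0,-1,0,0,0,30],
  [0,0,0,0,0,0,30],
  [0,0,0,0,0,0,30],
])

```text
time_s: 18.98
ee_pos: [0.4689, -0.2424, 0.0175]
tcp_rot: [[-0.996, -0.09, 0.0], [-0.09, 0.996, -0.0], [-0.0, -0.0, -1.0]]
wrist_force: [-0.2, -0.5, -2.2]
width: 0.478
```

apply_moves([
  [0,0,-1,0,0,0,30],
  [0,0,-1,0,0,0,30],
  [0,0,0,0,0,0,30],
  [0,0,0,0,0,0,30],
])

```text
time_s: 19.32
ee_pos: [0.4688, -0.2424, 0.0152]
tcp_rot: [[-0.996, -0.09, -0.0], [-0.09, 0.996, 0.0], [0.0, 0.0, -1.0]]
wrist_force: [0.1, 0.0, -2.8]
width: 0.48
```

apply_moves([
  [0,0,-0.7,0,0,0,30],
  [0,0,-0.7,0,0,0,30],
  [0,0,0,0,0,0,30],
  [0,0,0,0,0,0,30],
])

```text
time_s: 19.65
ee_pos: [0.4689, -0.2425, 0.0143]
tcp_rot: [[-0.996, -0.09, 0.0], [-0.09, 0.996, -0.0], [-0.0, -0.0, -1.0]]
wrist_force: [-2.2, 0.8, 3.9]
width: 0.483
```

Contact at TCP z = 0.0143, as predicted, with light load. Opening and withdrawing.

apply_moves([
  [0,0,0,0,0,0,46],
  [0,0,0,0,0,0,50],
  [0,0,0,0,0,0,56],
  [0,0,0,0,0,0,60],
  [0,0,0,0,0,0,60],
  [0,0,0,0,0,0,60],
  [0,0,5,0,0,0,60],
  [0,0,10,0,0,0,60],
])

```text
time_s: 20.32
ee_pos: [0.468, -0.2423, 0.0284]
tcp_rot: [[-0.996, -0.09, -0.002], [-0.09, 0.996, 0.0], [0.002, 0.001, -1.0]]
wrist_force: [-0.1, -0.6, 0.5]
width: 0.711
```

apply_moves([
  [0,0,20,0,0,0,60],
  [0,0,30,0,0,0,60],
  [0,0,35,0,0,0,60],
  [0,0,35,0,0,0,60],
  [0,0,35,0,0,0,60],
  [-10,-30,20,0,0,0,60],
  [-20,-38,10,0,0,0,60],
  [-20,-38,0,0,0,0,60],
])

```text
time_s: 20.98
ee_pos: [0.4218, -0.3464, 0.2181]
tcp_rot: [[-0.996, -0.093, 0.006], [-0.093, 0.996, -0.003], [-0.006, -0.004, -1.0]]
wrist_force: [0.5, -0.3, 1.0]
width: 0.701
```

apply_moves([
  [-10,-38,0,0,0,0,60],
  [-10,-38,0,0,0,0,60],
  [0,-38,0,0,0,0,60],
  [0,-38,0,0,0,0,60],
  [0,0,0,0,0,0,60],
  [0,0,0,0,0,0,60],
])

```text
time_s: 21.48
ee_pos: [0.3996, -0.4988, 0.2132]
tcp_rot: [[-0.996, -0.087, -0.001], [-0.087, 0.996, 0.0], [0.001, 0.001, -1.0]]
wrist_force: [-0.7, 0.7, 0.3]
width: 0.704
```

```bash
python3 - <<'E'
from rig import ctrl
from h import *
for n in ["side","top"]:
    r=ctrl.read_camera(n); im=r["pixels"][:,:,::-1].copy()
    cv2.imwrite(f"pics/{n}10.png",im)
s=ctrl.state(); print(s["ee_pos"],s["wrist_force"],s["width"],s["time_s"])
E
```

```text
[ 0.40017101 -0.49689183  0.2137458 ] [-0.18969419  0.43963416  1.34924786] 0.6997253895144588 21.5833
```

View pics/side10.png

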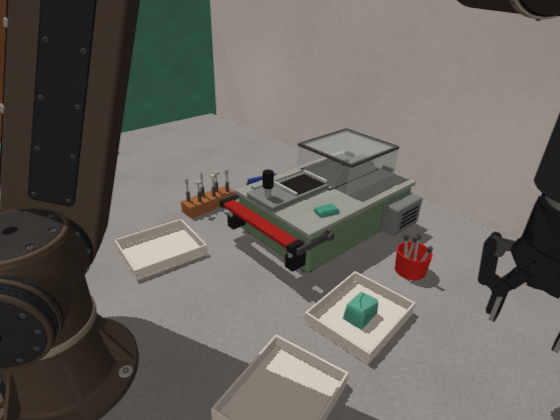

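View pics/top10.png

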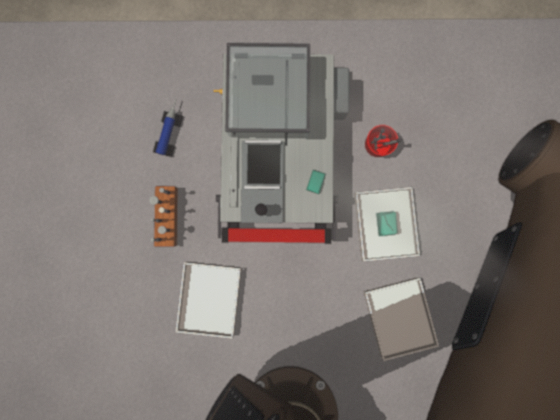

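The block stands upright in the middle of the tray (top view (388,224)). The sled is out (handle (262,210)), the bar is up, and the bystanders haven't moved.

```bash
python3 -c "
from rig import ctrl
print(ctrl.job_done())"
```

```text
the job is handed in; nothing more can be done
None
```

The job is done and handed in at about 21.6 s of robot time; no verdict was reported.

- **Stop bar:** I pressed it at its middle (about 1 mm by the camera measurements) until it met its stop at 26 N, and held it there for more than 0.9 s. Both ends looked level in the side and wrist pictures while it was held. Afterwards it came back up.
- **Sled:** I drew it out until it met its stop: the pull rose to 19 N with no further movement. The handle measured x = 0.497 m, as expected for fully out, and it is still out in the last pictures.
- **Block:** I lifted it off and set it down in the farthest tray with a light touch of about 4–6 N. It stands on its base in the middle of the tray, with the gripper well clear.
- **Surroundings:** The last side and top pictures show the guard and bystanders where they were. I saw no contact with the guard.

**Small disagreements:**
- The bar's measured low point was 13.5 mm down instead of 14 mm, within the 2 mm calibration, and the force showed it was on its stop.
- The handle sat 1–2 mm to the right of my estimate, which I corrected after gripping it.

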